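# Flip the side stand down and hold the frame stub upright

### The arm

A 6-joint arm with a two-finger parallel gripper is mounted at the origin on the work surface. World frame = base frame: x ahead of the robot, y to its left, z up, the work surface at z = 0. Lengths are in m, angles in rad, forces in N, time in s.
With the tool pointing down it reaches from about 0.25 to 0.775 m from the base axis. Payload 4 kg.
Tool frame: the origin (TCP) lies midway between the tips of the shut fingers; the grasp point (between the pads) lies 19 mm behind it; z points along the fingers, y is the line along which they close (so a half turn about z gives the same grasp; the last joint's range is limited). The gripper opens to 94 mm and grips with 3 to 60 N. Pads are 16 mm wide; open, the fingers measure 119 mm over their backs; the gripper's body (75 mm by 177 mm) begins 78 mm behind the grasp point.
Start: joints at [1.153, 0.087, 1.371, -0, 1.684, -0.103], TCP at [0.17, 0.523, 0.206] pointing down, gripper open.
Joint ranges: [-3.1, 3.1], [-0.76, 2.03], [0.27, 2.55], [-1.08, 4.22], [0.17, 2.65], [-2.57, 2.57]. Speed limits (rad/s): [2.79, 2.79, 3.14, 3.14, 3.14, 3.14].

### API

Orientations are given as [roll, pitch, yaw] about the fixed x, y, z axes, in that order (R = Rz(yaw) Ry(pitch) Rx(roll)).
In Python, from bench import get_obs, snapshot, close_job gives the robot as it stands. The module is installed in compiled form; this text tells all that it offers.
- The arm moves only by the tool drive_tool, never from a script. Its argument "commands" is a list of rows, each a list of 6 numbers: the shift along the tool's x, y, z in units of 0.04 m (1.0 is 0.04 m), then the turn, a rotation vector about the tool's x, y, z in units of 0.1 rad (1.0 is 0.1 rad). In form: [[dx, dy, dz, wx, wy, wz], ...]. A call has 1 to 20 rows; each row shifts and turns the commanded pose from where the row before left it, along the tool's axes as they then stand; what a row does not reach is not made up. A row lasts 1/8 s, in which the tool goes at most 62.5 mm and 10.7 degrees, less where a joint would pass 70% of its speed; a pose out of reach is approached as far as the arm can. A call with a number of a shift or a turn outside -1 to 1 is refused whole. A call with a gripper value outside its range is refused whole. "gripper" is the closure, from 0 (fully open) to 1 (shut), set as the call begins (left out, the last holds). The fingers move at their own pace and stop on an object; the grip force is fixed at half the most. Time passes only in rows, so rows that do not move let the fingers close. It gives the time, the measured TCP pose, the force, the opening and the grip force at its end, in the units of the state.
- get_obs(): the state, without advancing time (a new reading comes with each control period).
- snapshot(name): name is "side" or "top" or "wrist"; returns a dict with "image" (480x640x3 uint8, blue, green, red), "range_z" (480x640 float32, m along the optical axis (not along the pixel's ray), 0 where there is no reading), "fx", "fy", "cx", "cy" (pixels), "rvec" (rotation vector, rad) and "tvec" (3), from world to camera coordinates, as OpenCV has them. Camera axes: x right, y down, z forward; pixel columns grow to the right and rows downward; lengths in m; the calibration is good to about 2 mm. A picture is of the moment at which its call begins.
- close_job(): hands the job in; it is judged then, once.
The state is a dict: "time": time; "joint_positions": joint angles; "qvel": joint speeds; "joint_torque": joint torques, N m; "tool_pos": TCP position; "ee_rot": TCP orientation; "wrist_force": force on the tool from outside, world axes, zero at the start; "wrist_torque": the same for the moment, N m; "width": finger opening in m; "finger_force": force on a finger pad.
Only numpy, scipy, OpenCV 4.12 (cv2) and the standard library are available. Lean on these libraries where they do the work, as an engineer would, in place of code of your own. Each camera call takes 0.05 s, during which the arm holds its last target. There are 200 camera calls.

### The job

On the bench a red frame stub with a wheel hub leans on the rubber pad of its rest with its yellow side stand folded back. First flip the side stand down past its spring's over-centre point so that it snaps fully down, then grip the black top bar, bring the frame upright and finish still holding it upright by the bar, because it tips over if let go. Leave the other things on the bench where they are.

Things in the scene. Friction and masses are not known exactly. Their poses are not given: they have to be found in the camera images.
- shoe: Dark steel pivot shoe fixed to the bench, plate 260 (x) x 130 (y) x 10 mm; origin under its centre, on the bench. The frame stands along the shoe's x axis and rolls sideways about a line parallel to it, 30 mm straight above the origin. The side stand is on the +y side; the rest post, 125 mm tall, is on the -y side at x = +50 mm, y = -37 to -65 mm.
- frame (a joint): Roll of the red frame, rad: 0 upright, positive leans to the shoe's -y side (right-handed about its +x axis); 0.28 resting on the rubber pad, as at the start; -0.15 leaning on the stand. It weighs 0.6 to 1.3 kg, swings almost freely and falls back to the pad if let go. Over about 2 N down on the stand side may roll it. Hub: 92 mm round, 55 mm to -x, top 124 mm above the roll axis.
- top_bar: Black round bar, 22 mm in diameter, 110 mm long, between thin blue collars 25 mm in diameter, along its own x (parallel to the shoe's x), at the top of the frame, 200 mm above the roll axis; leans with the frame, z up the frame. Origin at its middle, at x = +50 mm of the shoe. A red post, 24 mm along x and 22 mm across, runs down from its middle; otherwise free all round.
- stand_pivot (a point): Pivot centre of the side stand, on the frame: x = +30 mm of the shoe, 80 mm to the +y side of the frame's mid-plane and 110 mm above the roll axis (measured along the leaning frame). It turns about the line across the frame. Its spring link hangs inboard of it on a steel pin that sticks 54 mm out of the post, 30 mm to +x and 27 mm above the pivot.
- stand_foot (a point): Centre of the black rubber foot (12 x 26 x 26 mm) at the end of the yellow side stand, 118 mm from the pivot. The arm is a round bar 12 mm in diameter. Folded, it points to the shoe's -x side and about 7 degrees above the frame's level; pushed from above it swings down in the plane alongside the frame to hang beneath the pivot.
- stand (a joint): Swing of the side stand, rad: 0 folded back, 1.8 fully down at its stop (arm then 6 degrees past straight down, towards +x). An over-centre spring pulls it back to 0 below about 0.5 and snaps it down to 1.8 beyond about 0.8; swinging it needs about 1 N on the arm half-way to the foot.
- bolt_tin: Open blue tin of bolts, 84 mm in diameter, 95 mm tall (bolts to 125 mm), loose; origin at the middle of its underside. To be left alone.
- water_bottle: Clear water bottle with blue cap, 64 mm in diameter, 200 mm tall, loose; origin at the middle of its underside. To be left alone.
- cell_module: White battery holder with green round cells, 136 x 52 x 75 mm, loose; origin at the middle of its underside. To be left alone.
- mug: Blue mug, 80 mm in diameter, 95 mm tall, loose; origin at the middle of its underside. To be left alone.
- wrench: Steel wrench, 170 mm long, lying flat along its x axis, loose. To be left alone.
- marker: Green marker pen, 14 mm in diameter, about 120 mm long, lying along its x axis, loose. To be left alone.
- screw_bin: Blue divided parts bin, 110 x 80 x 45 mm, loose; origin at the middle of its underside. To be left alone.

How it is judged:
By the outcome, as a careful person would: the job done as asked, in the order asked, and still so for the second after the job is handed in, while the arm keeps its last pose, push and grip.
It also fails if it takes over 48 s, if anything falls off the work surface, if the arm or the gripper's body presses on something with over 40 N, if the wrist force passes 120 N, or if a joint passes its speed limit or range.

## Working session

There is one attempt and no reset: what is moved stays moved. The work goes in short steps, Python scripts to look and compute and a tool call to move; the robot and the scene stay as the last step left them, time stands still between calls to the robot, and variables do not carry over. Pictures are saved under pics/ and viewed, at most 10 in all, crops included, and the job is handed in when it is done.

Besides the shell and the picture viewer there is one more tool, called after "Emit:" as name(argument=value, ...), one argument or row to a line, values as JSON. drive_tool: Moves the arm, as the interface text tells. Its arguments: {"type":"object","properties":{"commands":{"type":"array"},"gripper":{"type":"number"}},"required":["commands"]}

```bash
mkdir -p pics; cat > h.py <<'E'
import numpy as np, cv2, pickle
from bench import get_obs, snapshot
def snap(n):
    s=snapshot(n); pickle.dump(s,open(n+'.pkl','wb')); return s
def load(n): return pickle.load(open(n+'.pkl','rb'))
def cloud(s):
    z=s['range_z']; v,u=np.mgrid[:480,:640]
    c=np.dstack([(u-s['cx'])/s['fx']*z,(v-s['cy'])/s['fy']*z,z])
    R=cv2.Rodrigues(np.array(s['rvec'],float))[0]
    w=(c-np.array(s['tvec']).reshape(3))@R
    w[z==0]=np.nan
    return w
def proj(s,P):
    K=np.array([[s['fx'],0,s['cx']],[0,s['fy'],s['cy']],[0,0,1]])
    return cv2.projectPoints(np.array(P,float).reshape(-1,1,3),np.array(s['rvec'],float),np.array(s['tvec'],float),K,None)[0].reshape(-1,2)
E
python3 - <<'E'
from h import *
a=snap('side');b=snap('top')
cv2.imwrite('pics/a.png',a['image']);cv2.imwrite('pics/b.png',b['image'])
o=get_obs();print(o)
E
```

```text
{'time': 0.1, 'joint_positions': array([ 1.15290562e+00,  8.78756136e-02,  1.37207747e+00, -1.84595319e-05,
        1.68359588e+00, -1.03077392e-01]), 'qvel': array([-0.00024775, -0.00142492, -0.00415226, -0.00073313, -0.00197139,
       -0.00013187]), 'joint_torque': array([ 2.24330484e-03, -3.41251981e+01, -3.03301692e+01,  7.19768903e-02,
        3.04124295e-02, -7.83742257e-05]), 'tool_pos': array([0.17010159, 0.52252307, 0.20443723]), 'ee_rot': array([-3.13964484e+00, -1.83045311e-04,  2.82677710e+00]), 'wrist_force': array([-0.75620992,  0.11434721, -0.11973937]), 'wrist_torque': array([-0.0763138 , -0.0476206 ,  0.03851019]), 'finger_force': 0.0, 'width': 0.0938202177203642}
```

View pics/a.png

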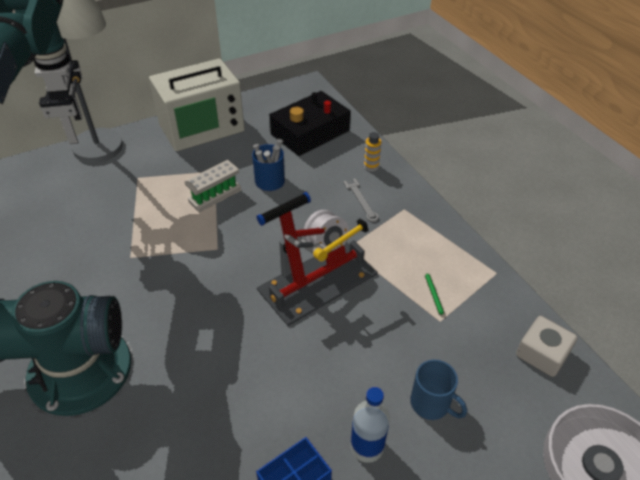

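View pics/b.png

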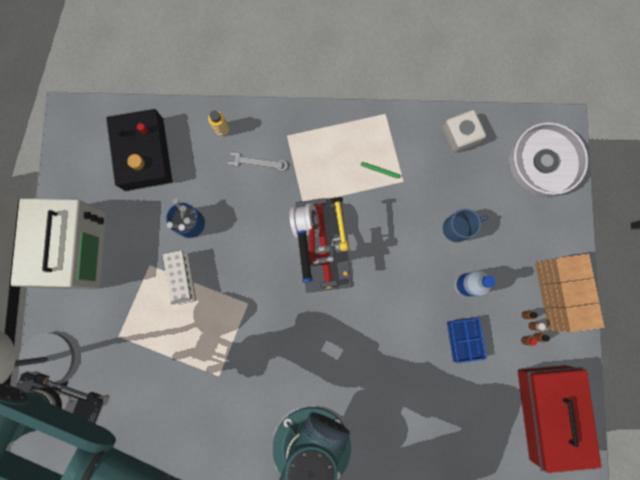

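Side: the frame is at about (320,245), the black bar from (262,217) to (307,200), the yellow stand from (320,253) to its foot at (363,227). Top: the base is at (312,445) and the frame at (325,245), with shoe −x pointing up the image (world +x). I'll enlarge both.

```bash
python3 - <<'E'
from h import *
a=load('side');b=load('top')
ca=cv2.resize(a['image'][185:325,250:390],None,fx=4,fy=4,interpolation=cv2.INTER_CUBIC)
cb=cv2.resize(b['image'][190:300,280:360],None,fx=5,fy=5,interpolation=cv2.INTER_CUBIC)
im=np.zeros((560,800,3),np.uint8)
ca=cv2.resize(a['image'][190:325,255:385],(400,415),interpolation=cv2.INTER_CUBIC)
im[:415,:400]=ca; im[:550,400:800]=cb
cv2.imwrite('pics/c.png',im)
for n,s in(('side',a),('top',b)):
    w=cloud(s); h=cv2.cvtColor(s['image'],cv2.COLOR_BGR2HSV)
    y=(h[...,0]>18)&(h[...,0]<35)&(h[...,1]>150)&(h[...,2]>90)
    m=np.zeros_like(y); 
    if n=='side': m[215:265,305:375]=1
    else: m[190:260,325:355]=1
    P=w[y&m]; P=P[~np.isnan(P).any(1)]
    print(n,len(P)); i=np.argsort(P[:,0]); print(P[i][::max(1,len(P)//14)].round(3))
    print(s['fx'],s['tvec'], (-cv2.Rodrigues(np.array(s['rvec']))[0].T@np.array(s['tvec']).reshape(3)).round(3))
E
```

```text
side 363
[[ 0.512 -0.072  0.159]
 [ 0.516 -0.068  0.169]
 [ 0.521 -0.064  0.165]
 [ 0.524 -0.084  0.155]
 [ 0.529 -0.08   0.157]
 [ 0.536 -0.077  0.167]
 [ 0.545 -0.073  0.168]
 [ 0.554 -0.068  0.168]
 [ 0.565 -0.071  0.165]
 [ 0.575 -0.066  0.171]
 [ 0.585 -0.065  0.171]
 [ 0.595 -0.065  0.166]
 [ 0.606 -0.058  0.173]
 [ 0.619 -0.057  0.175]
 [ 0.63  -0.051  0.176]]
604.6876990898753 [-0.49852306  0.25982525  1.25516268] [ 0.114 -0.817  1.1  ]
top 250
[[ 0.512 -0.069  0.163]
 [ 0.519 -0.071  0.171]
 [ 0.524 -0.066  0.168]
 [ 0.529 -0.071  0.167]
 [ 0.537 -0.071  0.166]
 [ 0.547 -0.071  0.163]
 [ 0.556 -0.065  0.169]
 [ 0.567 -0.058  0.168]
 [ 0.574 -0.065  0.168]
 [ 0.584 -0.06   0.17 ]
 [ 0.594 -0.06   0.172]
 [ 0.601 -0.057  0.172]
 [ 0.612 -0.057  0.171]
 [ 0.619 -0.052  0.172]
 [ 0.629 -0.046  0.174]]
502.019068942294 [-0.027432    0.56556502  1.34385306] [0.37  0.002 1.411]
```

View pics/c.png

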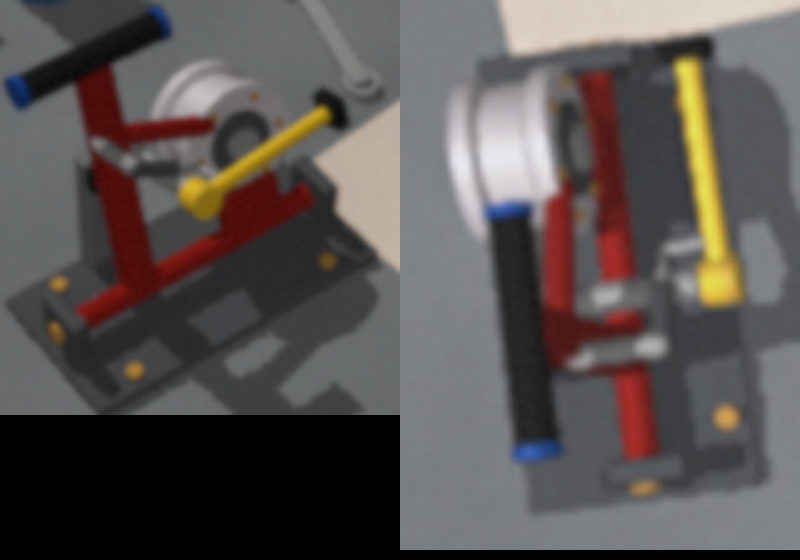

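Crop: in the side view the collars are at (18,90) and (160,22), the stand hub at (200,197), the foot at (332,108), and the shoe corners at (8,303), (100,412) and (378,258). In the top view the collars are at (510,208) and (537,452), the shoe corners at (530,513) and (767,485), the stand hub at (718,283) and the foot at (686,48). Next is a least-squares fit of the shoe pose.

```bash
cat >> h.py <<'E'
def shoeT(p):
    c,s=np.cos(p[2]),np.sin(p[2]); return np.array([[c,-s,0],[s,c,0],[0,0,1.]]),np.array([p[0],p[1],0])
def fr(p,roll,P):  # frame pts (x, y', z' above roll axis) -> world
    R,t=shoeT(p); P=np.atleast_2d(P); c,s=np.cos(roll),np.sin(roll)
    Q=np.c_[P[:,0],P[:,1]*c-P[:,2]*s,P[:,1]*s+P[:,2]*c+.03]; return Q@R.T+t
def sh(p,P):
    R,t=shoeT(p); return np.atleast_2d(P)@R.T+t
E
python3 - <<'E'
from h import *
from scipy.optimize import least_squares
a=load('side');b=load('top')
A=lambda u,v:(255+u/400*130,190+v/415*135)
B=lambda u,v:(280+(u-400)/5,190+v/5)
S=[(.13,-.065,.01),(.13,.065,.01),(-.13,.065,.01)]
ft=lambda q: (.03-.118*np.cos(q),.08,.11+.118*np.sin(q))
F=[(.108,0,.2),(-.008,0,.2),(.03,.08,.11),ft(.122)]
ua=np.array([A(8,303),A(100,412),A(378,258),A(18,90),A(160,22),A(200,197),A(332,108)])
ub=np.array([B(530,513),B(767,485),B(537,452),B(510,208),B(718,283),B(686,48)])
def f(q):
    p,r=q[:3],q[3]
    W=np.r_[sh(p,S),fr(p,r,F)]
    return np.r_[(proj(a,W)-ua).ravel(),(proj(b,W[[0,1,3,4,5,6]])-ub).ravel()]
r=least_squares(f,[.52,-.02,3.1,.28],loss='soft_l1',x_scale=[.01,.01,.1,.1])
print(r.x,r.fun.reshape(-1,2).round(1).tolist())
p=r.x[:3];np.save('p.npy',r.x)
print('bar',fr(p,.28,[(.05,0,.2)]),'up',fr(p,0,[(.05,0,.2)]))
print('pivot,foot',fr(p,.28,[(.03,.08,.11),ft(.122)]))
w=cloud(b);h=cv2.cvtColor(b['image'],cv2.COLOR_BGR2HSV)
print('bar cloud',w[238:275:6,304].round(3).tolist())
E
```

```text
[ 0.5482059  -0.02483996  3.2743292   0.29538141] [[-1.7, -1.3], [-0.3, 0.9], [0.9, -1.4], [-0.9, 0.6], [-1.0, 0.7], [-0.6, 0.2], [-0.6, 0.5], [0.6, -0.8], [-0.3, -0.6], [-0.3, -0.9], [-0.2, -0.4], [1.1, -1.3], [0.5, -0.7]]
bar [[0.49133075 0.02332762 0.22221109]] up [[ 0.49864573 -0.03145731  0.23      ]]
pivot,foot [[ 0.52462199 -0.07488677  0.15782455]
 [ 0.64018942 -0.05545225  0.17162561]]
bar cloud [[0.531, 0.028, 0.229], [0.517, 0.028, 0.23], [0.502, 0.027, 0.231], [0.488, 0.027, 0.233], [0.474, 0.027, 0.232], [0.46, 0.026, 0.231], [0.446, 0.026, 0.228]]
```

Emit:
drive_tool(
  commands=[
    [0, 0, -0.25, 0, 0, 0.94],
    [0, 0, -0.25, 0, 0, 0.94],
    [0, 0, -0.25, 0, 0, 0.94],
    [0, 0, -0.25, 0, 0, 0.94],
    [0, 0, -0.25, 0, 0, 0.94],
    [0, 0, -0.25, 0, 0, 0.94],
    [0, 0, -0.25, 0, 0, 0.94],
    [0, 0, -0.25, 0, 0, 0.94],
    [0, 0, -0.25, 0, 0, 0.94],
    [0, 0, -0.25, 0, 0, 0.94],
    [0, 0, -0.25, 0, 0, 0.94],
    [0, 0, -0.25, 0, 0, 0.9],
  ],
  gripper=1,
)

```text
time: 1.6
tool_pos: [0.1702, 0.5228, 0.3251]
ee_rot: [-3.141, 0.001, 1.7]
wrist_force: [-0.1, -0.1, -0.2]
width: 0.0007
finger_force: 0.0
```

```bash
cat >> h.py <<'E'
def d2(target):
    "world target -> shift in tool units (0.04 m)"
    o=get_obs(); R=rpy(o['ee_rot']); return (R.T@(np.array(target)-o['tool_pos'])/.04).round(2)
def rpy(e):
    from scipy.spatial.transform import Rotation as Q
    return Q.from_euler('xyz',e).as_matrix()
E
python3 - <<'E'
from h import *
q=np.load('p.npy');p,r=q[:3],q[3]
t=lambda d,e,up: fr(p,r,[(.03-d-.0125,.08,.11+d*np.tan(e)+.006/np.cos(e))])[0]+[0,0,up]
o=get_obs();print(o['tool_pos'],o['ee_rot'],o['wrist_force'],o['width'])
prev=t(.08,.122,.03);print('pre',prev,d2(t(.08,.122,.13)))
R=rpy(o['ee_rot'])
for d,e in [(.08,.122),(.08,0),(.078,-.2),(.075,-.4),(.07,-.6),(.066,-.75),(.062,-.9)]:
    x=t(d,e,0);print(e,x.round(3),(R.T@(x-prev)/.04).round(2));prev=x
E
```

```text
[0.17022073 0.52280281 0.32511592] [-3.14088120e+00  1.10803391e-03  1.69978776e+00] [-0.1344951  -0.08301502 -0.23949226] 0.0007208297768974821
pre [ 0.61543659 -0.05611599  0.20369145] [-15.78   9.18   0.55]
0.122 [ 0.615 -0.056  0.174] [0.   0.   0.75]
0 [ 0.616 -0.059  0.164] [-0.07  0.    0.24]
-0.2 [ 0.614 -0.064  0.149] [-0.11 -0.05  0.38]
-0.4 [ 0.612 -0.069  0.134] [-0.11 -0.07  0.37]
-0.6 [ 0.608 -0.074  0.12 ] [-0.11 -0.12  0.37]
-0.75 [ 0.604 -0.078  0.108] [-0.09 -0.1   0.3 ]
-0.9 [ 0.601 -0.083  0.093] [-0.11 -0.1   0.36]
```

Emit:
drive_tool(
  commands=[
    [-0.88, 0.51, 0, 0, 0, 0],
    [-0.88, 0.51, 0, 0, 0, 0],
    [-0.88, 0.51, 0, 0, 0, 0],
    [-0.88, 0.51, 0, 0, 0, 0],
    [-0.88, 0.51, 0, 0, 0, 0],
    [-0.88, 0.51, 0, 0, 0, 0],
    [-0.88, 0.51, 0, 0, 0, 0],
    [-0.88, 0.51, 0, 0, 0, 0],
    [-0.88, 0.51, 0, 0, 0, 0],
    [-0.88, 0.51, 0, 0, 0, 0],
    [-0.88, 0.51, 0, 0, 0, 0],
    [-0.88, 0.51, 0, 0, 0, 0],
    [-0.88, 0.51, 0, 0, 0, 0],
    [-0.88, 0.51, 0, 0, 0, 0],
    [-0.88, 0.51, 0, 0, 0, 0],
    [-0.88, 0.51, 0, 0, 0, 0],
    [-0.88, 0.51, 0, 0, 0, 0],
    [-0.8, 0.5, 0, 0, 0, 0],
    [0, 0, 0, 0, 0, 0],
  ],
)

```text
time: 3.98
tool_pos: [0.6176, -0.0557, 0.3228]
ee_rot: [-3.138, -0.001, 1.7]
wrist_force: [-0.6, 0.8, -0.2]
width: 0.0008
finger_force: 0.0
```

```bash
python3 - <<'E'
from h import *
q=np.load('p.npy');p,r=q[:3],q[3]
t=lambda d,e,up: fr(p,r,[(.03-d-.0125,.08,.11+d*np.tan(e)+.006/np.cos(e))])[0]+[0,0,up]
print(d2(t(.08,.122,.012)),get_obs()['joint_positions'].round(2))
s=snap('wrist');cv2.imwrite('pics/d.png',s['image'])
print(proj(s,fr(p,r,[(.03,.08,.11),(.03-.118*np.cos(.122),.08,.11+.118*np.sin(.122)),(.108,0,.2),(-.008,0,.2)])).round(0).tolist(),proj(s,[t(.08,.122,0)]).tolist())
E
```

```text
[-0.01 -0.04  3.43] [-0.18  0.26  0.94 -0.    1.95 -0.31]
[[230.0, 226.0], [348.0, 225.0], [97.0, 112.0], [249.0, 111.0]] [[322.13588290961656, 224.63806096382547]]
```

View pics/d.png

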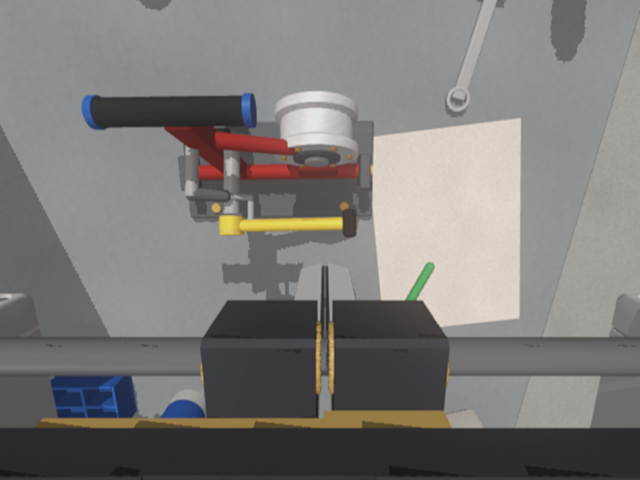

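The wrist view matches the fit: stand hub (230,225), foot (349,222), bar collars (93,111) and (248,110), each within 2–5 px of the prediction. Descending.

Emit:
drive_tool(
  commands=[
    [0, 0, 0.6, 0, 0, 0],
    [0, 0, 0.6, 0, 0, 0],
    [0, 0, 0.6, 0, 0, 0],
    [0, 0, 0.6, 0, 0, 0],
    [0, 0, 0.5, 0, 0, 0],
    [0, -0.04, 0.4, 0, 0, 0],
    [0, 0, 0.13, 0, 0, 0],
    [0, 0, 0, 0, 0, 0],
    [0, 0, 0, 0, 0, 0],
  ],
)

```text
time: 5.15
tool_pos: [0.6158, -0.0539, 0.1895]
ee_rot: [3.14, 0.0, 1.703]
wrist_force: [0.0, 0.1, -0.1]
width: 0.0004
finger_force: 0.0
```

```bash
python3 - <<'E'
from h import *
q=np.load('p.npy');p,r=q[:3],q[3]
t=lambda d,e,up: fr(p,r,[(.03-d-.0125,.08,.11+d*np.tan(e)+.006/np.cos(e))])[0]+[0,0,up]
o=get_obs();print(o['tool_pos'],o['wrist_force'],o['wrist_torque'])
for d,e in [(.08,.122),(.08,0),(.078,-.2),(.075,-.4),(.07,-.6),(.066,-.75),(.062,-.9)]: print(e,d2(t(d,e,0)))
E
```

```text
[ 0.61580141 -0.05385427  0.18947742] [ 0.04774382  0.09062154 -0.14116129] [-0.04082444  0.02957318 -0.04340605]
0.122 [-0.05 -0.02  0.39]
0 [-0.13 -0.02  0.63]
-0.2 [-0.24 -0.07  1.01]
-0.4 [-0.35 -0.14  1.38]
-0.6 [-0.47 -0.27  1.75]
-0.75 [-0.56 -0.37  2.05]
-0.9 [-0.67 -0.47  2.41]
```

Emit:
drive_tool(
  commands=[
    [-0.03, 0, 0.2, 0, 0, 0],
    [-0.04, 0, 0.2, 0, 0, 0],
    [-0.04, -0.01, 0.15, 0, 0, 0],
    [-0.05, -0.01, 0.15, 0, 0, 0],
    [-0.04, -0.02, 0.15, 0, 0, 0],
    [-0.05, -0.03, 0.15, 0, 0, 0],
    [-0.05, -0.03, 0.15, 0, 0, 0],
    [-0.04, -0.03, 0.15, 0, 0, 0],
    [0, 0, 0, 0, 0, 0],
  ],
)

```text
time: 6.28
tool_pos: [0.6113, -0.0681, 0.1354]
ee_rot: [-3.14, -0.001, 1.703]
wrist_force: [0.3, -0.6, 0.5]
width: 0.0006
finger_force: 0.0
```

```bash
python3 - <<'E'
from h import *
o=get_obs();print(o['tool_pos'],o['wrist_force'])
s=snap('side');cv2.imwrite('pics/e.png',cv2.resize(s['image'][165:325,225:425],(800,600),interpolation=cv2.INTER_CUBIC))
E
```

```text
[ 0.61134166 -0.06813105  0.13536136] [ 0.34408416 -0.58810866  0.45274283]
```

View pics/e.png

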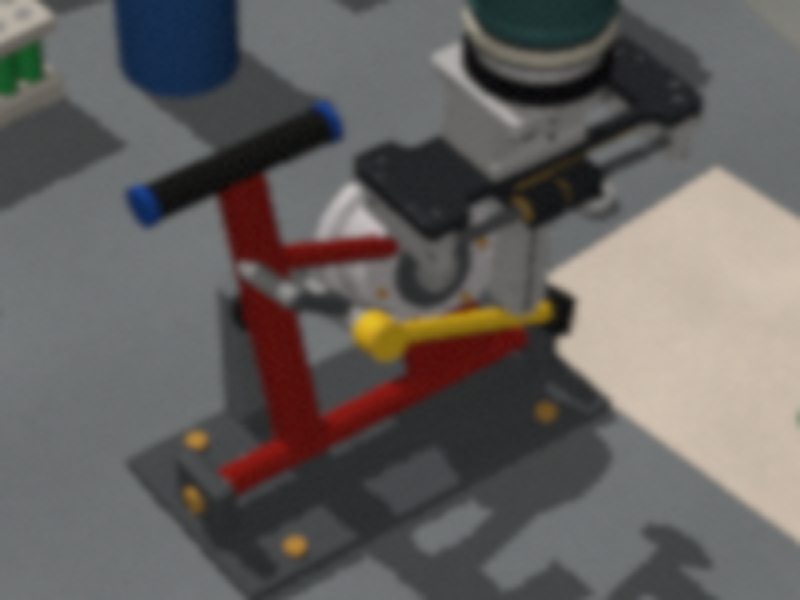

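The frame still leans on the pad. The fingertip is on the yellow arm near (510,310), and the arm has swung down part way. Continuing.

Emit:
drive_tool(
  commands=[
    [-0.05, -0.04, 0.15, 0, 0, 0],
    [-0.05, -0.04, 0.15, 0, 0, 0],
    [-0.05, -0.05, 0.15, 0, 0, 0],
    [-0.05, -0.05, 0.15, 0, 0, 0],
    [-0.05, -0.05, 0.15, 0, 0, 0],
    [-0.05, -0.05, 0.15, 0, 0, 0],
    [-0.05, -0.05, 0.15, 0, 0, 0],
    [0, 0, 0, 0, 0, 0],
    [0, 0, 0, 0, 0, 0],
  ],
)

```text
time: 7.45
tool_pos: [0.6009, -0.0836, 0.0945]
ee_rot: [3.141, -0.0, 1.703]
wrist_force: [-1.0, 0.2, 0.4]
width: 0.0002
finger_force: 0.0
```

```bash
python3 - <<'E'
from h import *
o=get_obs();print(o['tool_pos'],o['wrist_force'])
s=snap('side');cv2.imwrite('pics/f.png',cv2.resize(s['image'][165:325,225:425],(800,600),interpolation=cv2.INTER_CUBIC))
E
```

```text
[ 0.60086407 -0.08362373  0.09447001] [-1.02344208  0.21469423  0.3787217 ]
```

View pics/f.png

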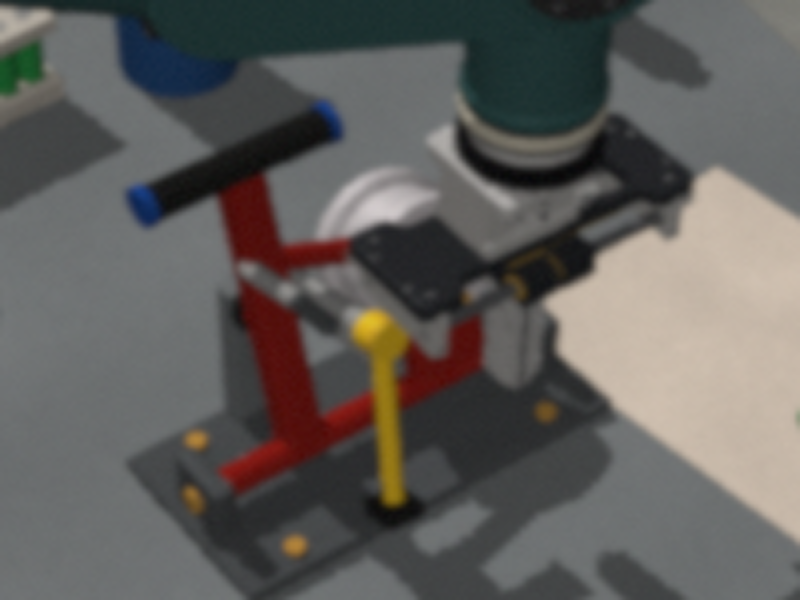

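The stand snapped fully down: the yellow arm hangs from (378,335) to its foot at (395,510). The frame is still on the pad. Now I'll retreat upward and turn the tool for the bar.

Emit:
drive_tool(
  commands=[
    [0, 0.1, -0.4, 0, 0, 0],
    [0, 0.1, -0.7, 0, 0, 0],
    [0, 0, -0.8, 0, 0, 0],
    [0, 0, -0.8, 0, 0, 0],
    [0, 0, -0.8, 0, 0, 0],
    [0, 0, -0.8, 0, 0, 0],
    [0, 0, -0.8, 0, 0, 0],
    [0, 0, -0.8, 0, 0, 0],
    [0, 0, -0.7, 0, 0, 0],
    [0, 0, 0, 0, 0, 0],
  ],
)

```text
time: 8.75
tool_pos: [0.6095, -0.0826, 0.3628]
ee_rot: [3.134, 0.003, 1.703]
wrist_force: [0.3, 0.2, -0.6]
width: 0.0005
finger_force: 0.0
```

Emit:
drive_tool(
  commands=[
    [0, 0, 0, 0, 0, 0.98],
    [0, 0, 0, 0, 0, 0.98],
    [0, 0, 0, 0, 0, 0.98],
    [0, 0, 0, 0, 0, 0.98],
    [0, 0, 0, 0, 0, 0.98],
    [0, 0, 0, 0, 0, 0.98],
    [0, 0, 0, 0, 0, 0.98],
    [0, 0, 0, 0, 0, 0.98],
    [0, 0, 0, 0, 0, 0.98],
    [0, 0, 0, 0, 0, 0.98],
    [0, 0, 0, 0, 0, 0.98],
    [0, 0, 0, 0, 0, 0.98],
    [0, 0, 0, 0, 0, 0.98],
    [0, 0, 0, 0, 0, 0.98],
    [0, 0, 0, 0, 0, 0.98],
    [0, 0, 0, 0, 0, 0.98],
    [0, 0, 0, -0.98, 0, 0],
    [0, 0, 0, -0.98, 0, 0],
    [0, 0, 0, -0.94, 0, 0],
    [0, 0, 0, 0, 0, 0],
  ],
  gripper=0,
)

```text
time: 11.25
tool_pos: [0.6082, -0.0807, 0.3568]
ee_rot: [2.853, 0.002, 0.138]
wrist_force: [-1.1, -0.1, 0.3]
width: 0.0942
finger_force: 0.0
```

```bash
python3 - <<'E'
from h import *
from scipy.spatial.transform import Rotation as Q
q=np.load('p.npy');p,r=q[:3],q[3]
o=get_obs();print(o['tool_pos'],o['ee_rot'],o['joint_positions'].round(2))
for up in (.1,.0): print(up,d2(fr(p,r,[(.08,0,.2-.019+up)])[0]))
# desired orientation error in tool axes
c,s=np.cos(r),np.sin(r);Rs=shoeT(p)[0]
D=Rs@np.array([[-1,0,0],[0,c,s],[0,s,-c]]).T  # columns: x=-xs, y=(0,c,s), z=(0,s,-c)
D=Rs@np.column_stack([(-1,0,0),(0,c,s),(0,s,-c)])
print('rot',Q.from_matrix(rpy(o['ee_rot']).T@D).as_rotvec()/.1)
E
```

```text
[ 0.60819137 -0.0807147   0.35677382] [2.85303348e+00 2.41912114e-03 1.37970016e-01] [-0.06  0.21  0.96 -0.3   1.9   1.26]
0.1 [-3.28 -3.91  0.36]
0.0 [-3.28 -3.89  2.86]
rot [-0.06815891  0.00810338  0.05708304]
```

Emit:
drive_tool(
  commands=[
    [-0.55, -0.65, 0, 0, 0, 0.06],
    [-0.55, -0.65, 0, -0.06, 0, 0],
    [-0.55, -0.65, 0, 0, 0, 0],
    [-0.55, -0.65, 0.1, 0, 0, 0],
    [-0.55, -0.65, 0.1, 0, 0, 0],
    [-0.53, -0.65, 0.1, 0, 0, 0],
    [0, 0, 0, 0, 0, 0],
    [0, 0, 0, 0, 0, 0],
  ],
)

```text
time: 12.25
tool_pos: [0.4603, 0.0443, 0.3017]
ee_rot: [2.846, -0.002, 0.128]
wrist_force: [-0.8, 0.0, 0.4]
width: 0.0938
finger_force: 0.0
```

```bash
python3 - <<'E'
from h import *
q=np.load('p.npy');p,r=q[:3],q[3]
o=get_obs();print(o['tool_pos'],o['ee_rot'])
s=snap('wrist');cv2.imwrite('pics/g.png',s['image'])
print(d2(fr(p,r,[(.08,0,.2-.019)])[0]))
print(proj(s,fr(p,r,[(.108,0,.2),(-.008,0,.2),(.08,0,.2)])).round(0).tolist())
E
```

```text
[0.46034768 0.0442615  0.301676  ] [ 2.84572704e+00 -2.45614795e-03  1.28048767e-01]
[-0.06 -0.06  2.56]
[[322.0, 279.0], [320.0, 126.0], [321.0, 245.0]]
```

View pics/g.png

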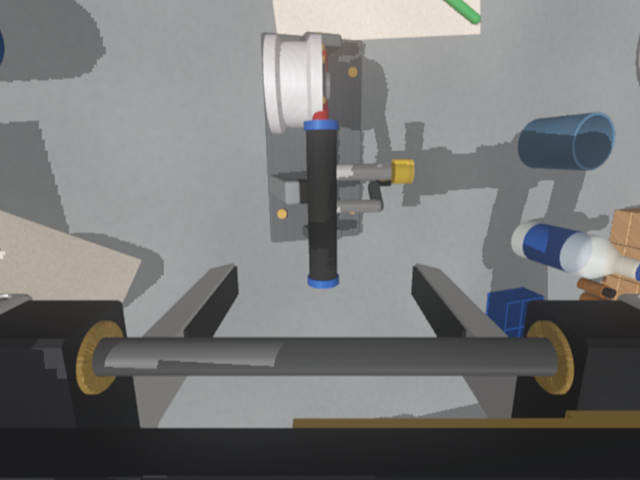

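The bar is centred between the fingers, with collars at (320,124) and (322,281) as predicted. I'll descend and grip.

Emit:
drive_tool(
  commands=[
    [-0.06, -0.06, 0.5, 0, 0, 0],
    [0, 0, 0.5, 0, 0, 0],
    [0, 0, 0.5, 0, 0, 0],
    [0, 0, 0.4, 0, 0, 0],
    [0, 0, 0.4, 0, 0, 0],
    [0, 0, 0.2, 0, 0, 0],
    [0, 0, 0, 0, 0, 0],
    [0, 0, 0, 0, 0, 0],
  ],
)

```text
time: 13.3
tool_pos: [0.4613, 0.0182, 0.2058]
ee_rot: [2.846, -0.003, 0.129]
wrist_force: [0.3, -0.4, -0.1]
width: 0.094
finger_force: 0.0
```

Emit:
drive_tool(
  commands=[
    [0, 0, 0, 0, 0, 0],
    [0, 0, 0, 0, 0, 0],
    [0, 0, 0, 0, 0, 0],
    [0, 0, 0, 0, 0, 0],
    [0, 0, 0, 0, 0, 0],
    [0, 0, 0, 0, 0, 0],
    [0, 0, 0, 0, 0, 0],
    [0, 0, 0, 0, 0, 0],
  ],
  gripper=1,
)

```text
time: 14.3
tool_pos: [0.4612, 0.0165, 0.2055]
ee_rot: [2.842, -0.002, 0.128]
wrist_force: [1.2, -5.1, 1.1]
width: 0.0212
finger_force: 30.0
```

```bash
python3 - <<'E'
from h import *
q=np.load('p.npy');p,r=q[:3],q[3]
o=get_obs();R=rpy(o['ee_rot']);print(o['tool_pos'],o['ee_rot'],o['wrist_force'],o['wrist_torque'],o['width'],o['finger_force'])
g=o['tool_pos']-.019*R[:,2]
Rs,t=shoeT(p);l=Rs.T@(g-t)-[0,0,.03];print('grip in shoe rel axis',l,'roll',np.arctan2(-l[1],l[2]),np.hypot(l[1],l[2]),d2(fr(p,r,[(.08,0,.2-.019)])[0]))
tz=Rs.T@R[:,2];print('tool tilt',np.arctan2(tz[1],-tz[2]))
E
```

```text
[0.46115397 0.01646161 0.20549511] [ 2.84195116e+00 -1.92718012e-03  1.28107754e-01] [ 1.2184095  -5.08361538  1.10760546] [-0.77392742  0.05894123  0.0886044 ] 0.021180557356362675 29.998911917209625
grip in shoe rel axis [ 0.08082906 -0.05806781  0.19364848] roll 0.29133013293525195 0.2021672699293606 [ 0.02 -0.02  0.05]
tool tilt 0.2996471404306109
```

The grip is firm: 21 mm wide at 30 N. Now I'll swing the frame up along the arc about the roll axis.

Emit:
drive_tool(
  commands=[
    [0, 0.07, 0, 0.15, 0, 0],
    [0, 0.11, 0, 0.25, 0, 0],
    [0, 0.14, 0, 0.3, 0, 0],
    [0, 0.14, 0.01, 0.3, 0, 0],
    [0, 0.14, 0, 0.3, 0, 0],
    [0, 0.14, 0, 0.3, 0, 0],
    [0, 0.14, 0.01, 0.3, 0, 0],
    [0, 0.14, 0, 0.3, 0, 0],
    [0, 0.11, 0, 0.25, 0, 0],
    [0, 0, 0, 0, 0, 0],
    [0, 0, 0, 0, 0, 0],
    [0, 0, 0, 0, 0, 0],
  ],
)

```text
time: 15.8
tool_pos: [0.4672, -0.0263, 0.2124]
ee_rot: [3.091, -0.003, 0.129]
wrist_force: [5.7, 1.0, -4.3]
width: 0.0215
finger_force: 30.0
```

```bash
cat > m.py <<'E'
from h import *
from scipy.optimize import least_squares
q=np.load('p.npy');p,r=q[:3],q[3]
o=get_obs();R=rpy(o['ee_rot']);print(o['tool_pos'],o['wrist_force'],o['width'],o['finger_force'])
g=o['tool_pos']-.019*R[:,2]
Rs,t=shoeT(p);l=Rs.T@(g-t)-[0,0,.03];print('grip',l,'roll',np.arctan2(-l[1],l[2]),np.hypot(l[1],l[2]))
tz=Rs.T@R[:,2];print('tilt',np.arctan2(tz[1],-tz[2]))
s=snap('side');w=cloud(s)
import sys
cv2.imwrite(sys.argv[1],cv2.resize(s['image'][165:325,225:425],(800,600),interpolation=cv2.INTER_CUBIC))
# roll from red pixels facing the camera: shoe frame coords
h=cv2.cvtColor(s['image'],cv2.COLOR_BGR2HSV);red=((h[...,0]<8)|(h[...,0]>172))&(h[...,1]>150)&(h[...,2]>50)
m=np.zeros_like(red);m[185:325,255:385]=1
P=w[red&m];P=(P[~np.isnan(P).any(1)]-t)@Rs-[0,0,.03]
P=P[(abs(P[:,0]-.05)<.03)&(P[:,2]>.03)&(P[:,2]<.19)&(abs(P[:,1])<.09)]
k=np.polyfit(P[:,2],P[:,1],1);print('post n',len(P),'slope->roll',np.arctan(-k[0]),'axis offset',k[1])
yl=(h[...,0]>18)&(h[...,0]<35)&(h[...,1]>150)&(h[...,2]>90)&(m>0)
P=w[yl];P=(P[~np.isnan(P).any(1)]-t)@Rs-[0,0,.03];P=P[(P[:,2]>-.02)&(P[:,1]>.03)]
if len(P): k=np.polyfit(P[:,2],P[:,1],1);print('stand n',len(P),'roll',np.arctan(-k[0]),P.min(0),P.max(0))
E
python3 m.py pics/h.png
```

```text
[ 0.46718703 -0.02625438  0.21240311] [ 5.68454026  1.03724724 -4.34114872] 0.021517200793759676 29.992290437221527
grip [ 0.08053903 -0.01027372  0.20137913] roll 0.05097263474085631 0.2016410298493128
tilt 0.050183784811396195
post n 507 slope->roll 0.034748490865139196 axis offset 0.0052982255566613665
stand n 294 roll 0.027078587188450704 [-0.09167129  0.04534783 -0.01504151] [0.04686515 0.08415942 0.12767983]
```

Emit:
drive_tool(
  commands=[
    [0, 0.06, 0, 0.13, 0, 0],
    [0, 0.06, 0, 0.13, 0, 0],
    [0, 0.06, 0, 0.14, 0, 0],
    [0, 0, 0, 0, 0, 0],
    [0, 0, 0, 0, 0, 0],
    [0, 0, 0, 0, 0, 0],
    [0, 0, 0, 0, 0, 0],
  ],
)

```text
time: 16.73
tool_pos: [0.4682, -0.0333, 0.2125]
ee_rot: [3.131, -0.003, 0.129]
wrist_force: [6.0, 0.6, -6.3]
width: 0.0215
finger_force: 30.0
```

```bash
python3 m.py pics/i.png; python3 - <<'E'
from h import *
b=snap('top');print(1)
E
```

```text
[ 0.46818207 -0.03330317  0.21252733] [ 6.04875137  0.58964499 -6.34159887] 0.021498363378038933 29.990798234939575
grip [ 0.08049088 -0.00239468  0.20152628] roll 0.011882147069948718 0.20154051051895047
tilt 0.010132712843324019
post n 492 slope->roll -0.007574085915449234 axis offset 0.004853546141179652
stand n 286 roll 0.004896441485810018 [ 0.01921991  0.0684557  -0.00073467] [0.04779579 0.09051213 0.1253347 ]
1
```

View pics/i.png

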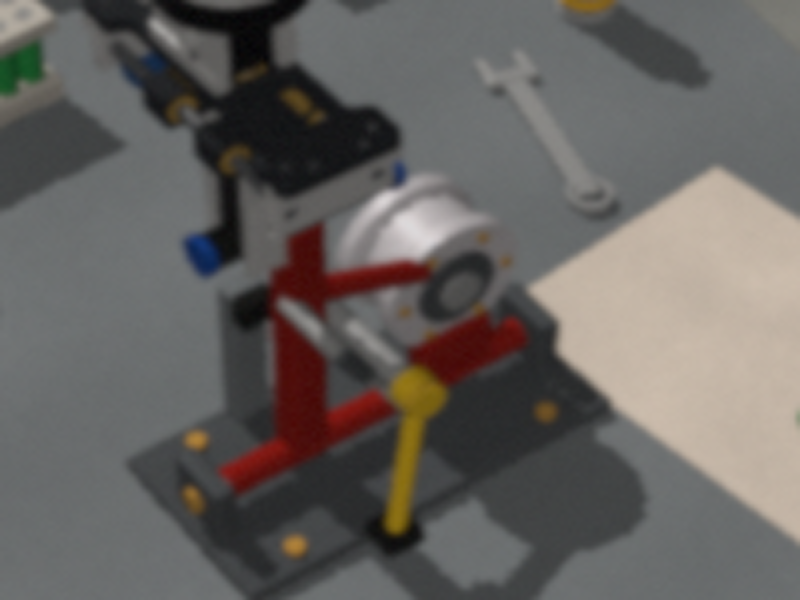

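The frame is upright, with the red post vertical at (300,345) and the gripper on the bar. The stand is fully down, foot at (397,530). All roll estimates are within about 0.01 rad of zero, so I'm handing in.

```bash
python3 -c "
from bench import close_job;print(close_job())"
```

```text
the job is handed in; nothing more can be done
None
```

The job is handed in: the side stand snapped fully down first, then the frame was brought upright (within about 0.01 rad by my measurements) and is still held by the top bar, with nothing else touched as far as the pictures show.

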